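# Start the timer, then hold the glue press at the fourth click

### The job

Start the bench timer by pressing its three keys fully down, one at a time: first the round key, then the square key, then the long narrow key. Then push the glue press's lever down by its T-bar exactly four ratchet clicks from its raised rest position, not on to a fifth, and finish while still holding it down there with the fingers: the lever springs back up if let go, so never release it at the end. Leave the keys alone once the lever is down, and do not push the other things on the table about.

Things in the scene. Friction and masses are not known exactly. Their poses are not given: they have to be found in the camera images.
- timer: bench timer: grey box 110 x 180 x 40 mm, fixed to the table, with a dark window along its far edge and a row of three keys on top. Origin at the centre of its underside; z up, its y axis runs along the row of keys (which are 55 mm apart, 14 mm nearer the robot than the middle), x away from the robot
- key_round (a joint): round grey push key of the bench timer, 24 mm across; its position in the row of three differs from start to start. Value 0 = up, 0.006 m = fully down; a press counts from 0.004 m. Springs back up by itself; it takes 1.5 N to start and 5 N to hold fully down
- key_round_top (a point): centre of the top face of the round key (about 58 mm above the table when up); the key is pressed straight down from here, and moves 6 mm
- key_square (a joint): square grey push key of the bench timer, 22 x 22 mm; its position in the row of three differs from start to start. Value 0 = up, 0.006 m = fully down; a press counts from 0.004 m. Springs back up by itself; it takes 1.5 N to start and 5 N to hold fully down
- key_square_top (a point): centre of the top face of the square key (about 58 mm above the table when up); the key is pressed straight down from here, and moves 6 mm
- key_bar (a joint): long narrow grey push key of the bench timer, 13 mm wide along the row and 38 mm long across it; its position in the row of three differs from start to start. Value 0 = up, 0.006 m = fully down; a press counts from 0.004 m. Springs back up by itself; it takes 1.5 N to start and 5 N to hold fully down
- key_bar_top (a point): centre of the top face of the long narrow key (about 58 mm above the table when up); the key is pressed straight down from here, and moves 6 mm
- press: glue press fixed to the table: dark base 160 x 150 mm, two grey cheeks with a toothed wheel (107 mm dia.) between them, a spring pawl on top (highest point 0.27 m), and behind them a sprung foot on a turned wooden leg. Origin on the table under the lever's axle, which is 140 mm up; x points from the axle to the wooden leg (away from the robot), y along the axle. Wheel and cheeks reach 54 mm toward the T-bar
- press_lever (a joint): lever angle, rad. 0 = raised rest, where a spring returns it; grows as the T-bar goes down. Notches every 0.2094 (12 degrees): first click 0.209, fourth 0.838, fifth 1.047; stop at 1.13. Push at the bar averages 8 to 10 N and ripples about 3 N: it falls until the pawl drops in the next notch, then jumps up (the click). No notch holds the lever: it always pushes back up
- t_bar: round dark steel cross-bar at the lever's end (with the 14 mm rod that carries it), 18 mm thick, 108 mm long; origin at its centre, y along it (level, parallel to the axle). Runs on an arc of 180 mm radius about the axle, on the robot's side: at rest the lever points to the press's -x and 24 degrees up (bar 213 mm above the table), at the fourth click 24 degrees below level (67 mm). Push it from above with closed fingers, or grip it
- glue_bottle_mid (a point): glue bottle standing upright, 52 mm diameter, 130 mm tall; a bystander, loose, to be left alone. Point at its centre, half-way up
- marker_mid (a point): marker pen lying down, 17 x 134 mm; a bystander, loose, to be left alone. Point at its centre, half-way up
- screwdriver_mid (a point): screwdriver lying down, 27 x 175 x 29 mm; a bystander, loose, to be left alone. Point at its centre, half-way up
- round_case_mid (a point): round zip case, 74 x 82 x 32 mm; a bystander, loose, to be left alone. Point at its centre, half-way up

How it is judged:
By the outcome, as a careful person would: the job done as asked, in the order asked, and still so for the second after the job is handed in, while the arm keeps its last pose, push and grip.
It also fails if it takes over 64 s, if anything falls off the work surface, if the arm or the gripper's body presses on something with over 40 N, if the wrist force passes 120 N, or if a joint passes its speed limit or range.

### The arm

A 6-joint arm with a two-finger parallel gripper is mounted at the origin on a cart in front of the work surface, level with it; the furniture and walls round the work are solid. World frame = base frame: x ahead of the robot, y to its left, z up, the work surface at z = 0. Lengths are in mm, angles in rad, forces in N, time in s.
With the tool pointing down it reaches from about 275 to 1000 mm from the base axis. Payload 8.4 kg.
Tool frame: the origin (TCP) lies at the very end of the fingers, on their centre line; the grasp point (between the pads) lies 19 mm behind it; y points along the fingers, x is the direction in which the jaws open and shut, and the axes are right-handed (so a half turn about y gives the same grasp; the last joint's range is limited). The gripper opens to 85 mm and grips with 20 to 120 N. Pads are 22 mm wide; open, the fingers measure 114 mm over their backs; the gripper's body (76 mm by 85 mm) begins 54 mm behind the grasp point. The pads swing forward as they close: fully open they stand 13 mm farther back than shut.
Start: joints at [1.204, 0.353, 1.633, -0, 1.155, -0.002], TCP at [222.975, 583.875, 231.281] pointing down, gripper open.
Joint ranges: [-2.63, 2.63], [-0.92, 2.1], [0.06, 2.66], [-1.3, 4.44], [0, 2.69], [-3.02, 3.02]. Speed limits (rad/s): [2.22, 2.22, 2.79, 3.14, 3.14, 3.14].

### API

Orientations are given as [roll, pitch, yaw] about the fixed x, y, z axes, in that order (R = Rz(yaw) Ry(pitch) Rx(roll)).
In Python, from rig import r gives the robot as it stands.
- The arm moves only by the tool servo_tool, never from a script. Its argument "motion" is a list of rows, each a list of 7 numbers: the opening, from -1 (shut) to 1 (fully open), then the shift along the tool's x, y, z in m, then the turn, a rotation vector about the tool's x, y, z in units of 10 degrees (1.0 is 10 degrees). A call has 1 to 12 rows; each row is the pose to reach, as a shift and turn from the pose commanded when the call began, along the tool's axes at that moment; what a row does not reach only later rows make up. A row lasts 1/8 s, in which the tool goes at most 62.5 mm and 10.7 degrees, less where a joint would pass 70% of its speed; a pose out of reach is approached as far as the arm can. A call with a gripper value outside its range is refused whole. The fingers move at their own pace and stop on an object; "grip_force" is the grip in N (left out, the last holds). Time passes only in rows, so rows that repeat a pose let the fingers close. It gives the time, the measured TCP pose, the force and the opening at its end, in the units of the state.
- r.sense(): the state, without advancing time (a new reading comes with each control period).
- r.grab_frame(name): name is "scene" or "top" or "wrist"; returns the picture (400x640x3 uint8, red, green, blue); there is no depth.
- r.calibration(name): a dict with "fx", "fy", "cx", "cy" (pixels), "R" (3x3) and "t" (3): a world point X has camera coordinates R X + t; the wrist camera has in their place "mount" (4x4, takes a point from camera to tool coordinates, whose origin is the TCP and whose axes are the tool frame's). Camera axes: x right, y down, z forward; pixel columns grow to the right and rows downward; lengths in mm; the calibration is good to about 2 mm. A picture is of the moment at which its call begins: read the wrist's pose just before it. calibration takes no time and is no camera call.
- r.sign_off(): hands the job in, once; it reports no verdict.
The state is a dict: "clock": time; "qpos": joint angles; "qvel": joint speeds; "joint_efforts": joint torques, N m; "eef_pos": TCP position; "tcp_rot": TCP orientation; "contact_force": force on the tool from outside, world axes, zero at the start; "wrist_torque": the same for the moment, N m; "opening": opening from 0.0 (shut) to 1.0 (fully open).
Only numpy, scipy, OpenCV 4.12 (cv2) and the standard library are available. Lean on these libraries where they do the work, as an engineer would, in place of code of your own. Each camera call takes 0.05 s, during which the arm holds its last target. There are 200 camera calls.

## Working session

There is one attempt and no reset: what is moved stays moved. The work goes in short steps, Python scripts to look and compute and a tool call to move; the robot and the scene stay as the last step left them, time stands still between calls to the robot, and variables do not carry over. Pictures are saved under pics/ and viewed, on a budget of 10 in all, crops included, one or two more only if the job needs it, and the job is handed in when it is done.

Besides the shell and the picture viewer there is one more tool, called as name([rows], argument=value, ...), one row to a line, values as JSON. servo_tool: Moves the arm, as the interface text tells. Its arguments: {"type":"object","properties":{"motion":{"type":"array","items":{"type":"array","items":{"type":"number"}}},"grip_force":{"type":"number"}},"required":["motion"]}

```bash
mkdir -p pics; python3 - <<'E'
from rig import r
import cv2,json
s=r.sense();print(s)
for n in("scene","top"):
    cv2.imwrite(f"pics/{n}0.png",r.grab_frame(n)[:,:,::-1]);print(n,r.calibration(n))
print(r.calibration("wrist"))
E
```

```text
{'clock': 0.0, 'qpos': array([ 1.20358689e+00,  3.53635895e-01,  1.63412995e+00,  3.19346620e-05,
        1.15520350e+00, -2.44346842e-03]), 'qvel': array([ 9.44563651e-04,  1.03823224e-03,  1.42754131e-03, -7.89201437e-04,
       -9.00431802e-04,  3.29657968e-05]), 'joint_efforts': array([ 9.31478389e-04, -6.05240035e+01, -3.42070663e+01,  2.46232676e-04,
        9.28181049e-03, -1.42132501e-05]), 'eef_pos': array([222.80248676, 583.43094011, 230.5711244 ]), 'tcp_rot': array([-1.57076376e+00,  1.37661625e-03,  1.20601747e+00]), 'contact_force': array([-0.67392528,  0.32437579,  0.01596126]), 'wrist_torque': array([ 0.01567074,  0.02958481, -0.02376948]), 'opening': 1.0018744935500343}
scene {'fx': 398.45443622966184, 'fy': 398.45443622966184, 'cx': 318.8846928692267, 'cy': 193.75624478861783, 'R': array([[ 0.8488052 , -0.52862287, -0.00935888],
       [-0.28030187, -0.43492829, -0.85572674],
       [ 0.44828628,  0.72896862, -0.51734337]]), 't': array([-360.95394181,  331.58760148,  551.6638269 ])}
top {'fx': 509.5835327600179, 'fy': 509.5835327600179, 'cx': 320.808514344812, 'cy': 192.461028757605, 'R': array([[-0.01329247, -0.99988873,  0.00676999],
       [-0.98534062,  0.01194683, -0.17017971],
       [ 0.1700799 , -0.00893285, -0.98538979]]), 't': array([ 152.53976719,  536.61409438, 1466.98906526])}
{'fx': 325.7182271711531, 'fy': 325.7182271711531, 'cx': 320.3894676978707, 'cy': 198.1567457108769, 'mount': array([[ 9.99999997e-01,  6.44279466e-05,  5.24317554e-05,
         1.03660058e+00],
       [-2.85387470e-05, -3.26304649e-01,  9.45264659e-01,
        -1.43167029e+02],
       [ 7.80101864e-05, -9.45264657e-01, -3.26304646e-01,
         8.49069863e+01],
       [ 0.00000000e+00,  0.00000000e+00,  0.00000000e+00,
         1.00000000e+00]])}
```

View pics/top0.png

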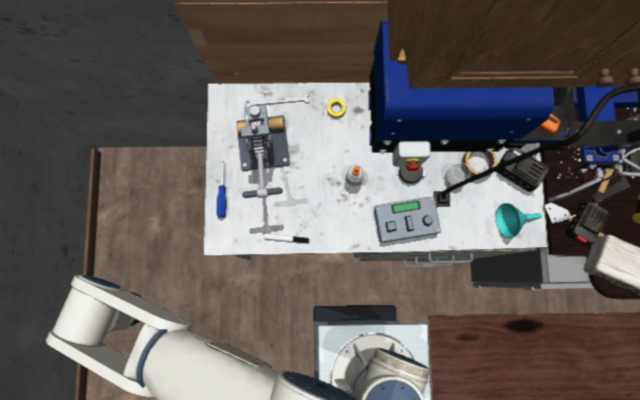

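View pics/scene0.png

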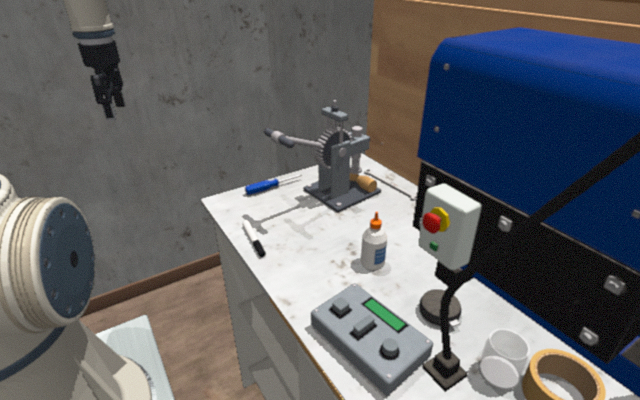

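The top view shows the timer near (407,220) with its keys from left to right: square (391,226), bar (409,223), round (427,219). The T-bar is near (262,191). The bottle is at (355,175), and the marker and screwdriver lie near the press. I'll enlarge the timer and T-bar.

```bash
cat > h.py <<'E'
import numpy as np
from rig import r
def ray(n,u,v,s=None):
    c=r.calibration(n); d=np.array([(u-c["cx"])/c["fx"],(v-c["cy"])/c["fy"],1.])
    return -c["R"].T@c["t"], c["R"].T@d
def onz(n,u,v,z):
    o,d=ray(n,u,v); return o+d*(z-o[2])/d[2]
def proj(n,X):
    c=r.calibration(n); p=c["R"]@np.array(X)+c["t"]; return np.array([c["fx"]*p[0]/p[2]+c["cx"],c["fy"]*p[1]/p[2]+c["cy"]])
E
python3 - <<'E'
import cv2,numpy as np
from h import *
a=cv2.imread("pics/top0.png")
A=cv2.resize(a[190:250,365:445],None,fx=5,fy=5,interpolation=cv2.INTER_CUBIC)
B=cv2.resize(a[140:240,225:305],None,fx=5,fy=5,interpolation=cv2.INTER_CUBIC)
out=np.zeros((500,800,3),np.uint8);out[:300,:400]=A;out[:,400:]=B;cv2.imwrite("pics/c1.png",out)
g=cv2.cvtColor(a,cv2.COLOR_BGR2GRAY)
for k in [(391,226),(409,223),(427,219)]:print(k,onz("top",*k,58).round(), g[k[1],k[0]],g[k[1]-9:k[1]+10,k[0]-9:k[0]+10].min())
print(onz("top",262,191,213).round())
# dark blobs
m=(g<75).astype(np.uint8)[195:245,372:440]
n,l,st,ce=cv2.connectedComponentsWithStats(m)
for i in range(1,n):
    if st[i,4]>8:print(st[i],ce[i]+[372,195])
E
```

```text
(391, 226) [435. -57.  58.] 152 51
(409, 223) [ 443. -110.   58.] 148 43
(427, 219) [ 454. -163.   58.] 150 41
[515. 302. 213.]
[63  0  5 11 42] [437.52380952 199.45238095]
[33 22  7 14 28] [407.03571429 224.46428571]
[51 22  7  9 18] [425.11111111 222.27777778]
[14 29 10  8 20] [389.3 228.8]
```

View pics/c1.png

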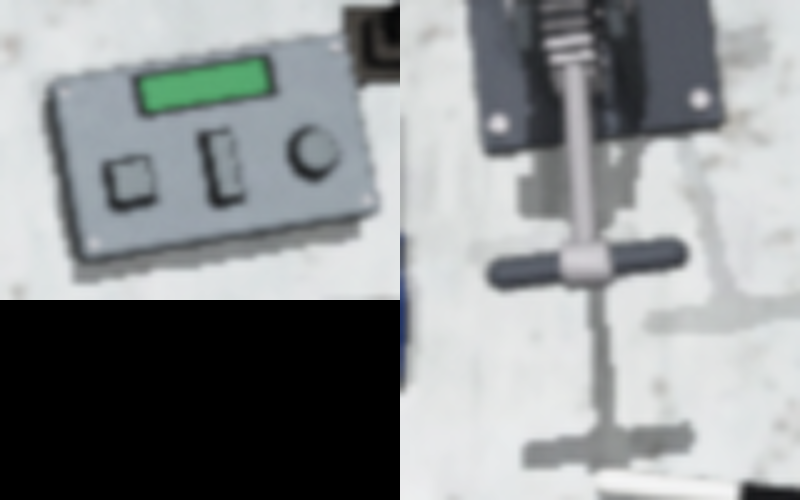

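The enlarged crop shows the key tops at about (390.8,225.8) for square, (410.4,222.6) for bar and (428.0,219.6) for round. The T-bar runs from (242.6,194.4) to (281.8,189.8) with its centre at (262,192.2). Next I'll turn these into positions and cross-check them in the scene view.

```bash
python3 - <<'E'
import cv2
from h import *
K={n:onz("top",*p,58) for n,p in dict(sq=(390.8,225.8),bar=(410.4,222.6),rd=(428.0,219.6)).items()}
for n in K:print(n,K[n].round(1),proj("scene",K[n]).round(1))
print(np.linalg.norm(K['sq']-K['bar']),np.linalg.norm(K['rd']-K['bar']))
e=[onz("top",*p,213) for p in((242.6,194.4),(281.8,189.8))];t=onz("top",262,192.2,213)
print("tbar",t,e,np.linalg.norm(e[0]-e[1]),proj("scene",t),[proj("scene",x) for x in e])
d=e[0]-e[1];print("yaw of press y axis deg",np.degrees(np.arctan2(-d[0],d[1])))
d=K['sq']-K['rd'];print("yaw timer",np.degrees(np.arctan2(-d[0],d[1])))
# axle estimate via wheel/lever centerline: rod root pixel
print("rod root at z~150..170",onz("top",225+(576-400)/5-.4,140+70/5-.4,165))
a=cv2.imread("pics/scene0.png")
A=cv2.resize(a[275:395,300:440],None,fx=4,fy=4,interpolation=cv2.INTER_CUBIC)
B=cv2.resize(a[100:220,255:315],None,fx=4,fy=4,interpolation=cv2.INTER_CUBIC)
cv2.imwrite("pics/c2.png",np.hstack([A,B]))
E
```

```text
sq [435.3 -56.7  58. ] [341.3 302.7]
bar [ 444.  -114.3   58. ] [366.3 323.3]
rd [ 452.1 -166.1   58. ] [391.6 344. ]
58.20895803926843 52.476501698904485
tbar [512.16931362 302.0247383  213.        ] [array([506.91433892, 352.96504929, 213.        ]), array([517.95750782, 249.92815919, 213.        ])] 103.62698635461571 [279.59849517 137.60134436] [array([267.56772222, 130.81090814]), array([293.08307612, 145.07336434])]
yaw of press y axis deg 6.117428874200097
yaw timer 8.727727458008339
rod root at z~150..170 [628.92245149 313.96812377 165.        ]
```

View pics/c2.png

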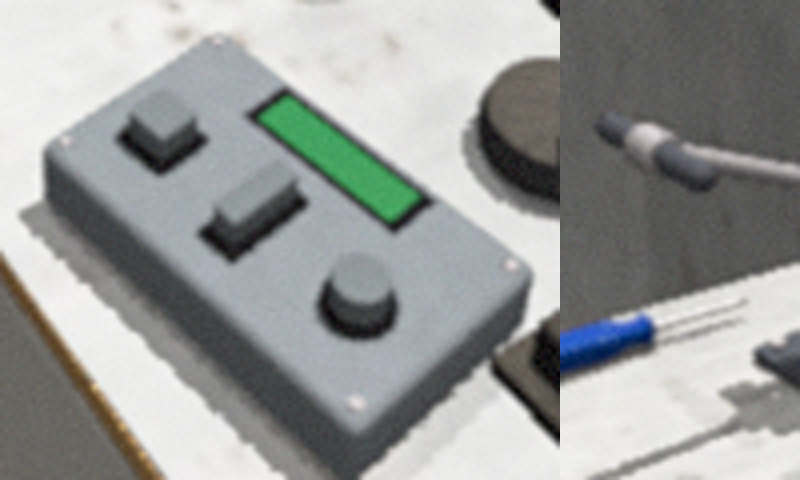

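In the scene crop the key tops are at about (340.4,302.1) for square, (364.1,321.1) for bar and (389.6,343.4) for round. The T-bar centre is at (277,136.1). All are within about 3 px of the positions predicted from the top view. I'll triangulate both views, and locate the e-stop box for clearance.

```bash
cat >> h.py <<'E'
def tri(a,b):
    o1,d1=ray("top",*a);o2,d2=ray("scene",*b)
    s=np.linalg.lstsq(np.c_[d1,-d2],o2-o1,rcond=None)[0];p,q=o1+s[0]*d1,o2+s[1]*d2
    return (p+q)/2,np.linalg.norm(p-q)
from scipy.spatial.transform import Rotation as Ro
def shift(target,yaw=None):
    s=r.sense();R=Ro.from_euler('xyz',s['tcp_rot'])
    t=R.inv().apply(np.array(target)-s['eef_pos'])/1000
    w=None if yaw is None else (R.inv()*Ro.from_euler('xyz',[-np.pi/2,0,np.radians(yaw)])).as_rotvec()*18/np.pi
    return t.round(4),None if w is None else w.round(2)
E
python3 - <<'E'
from h import *
for n,a,b,z in [("sq",(390.8,225.8),(340.4,302.1),58),("bar",(410.4,222.6),(364.1,321.1),58),("rd",(428,219.6),(389.6,343.4),58),("tb",(262,192.2),(277,136.1),213)]:
    print(n,tri(a,b),onz("scene",*b,z).round(1))
print("estop",tri((411,150),(450,205)),tri((412,163),(435,222)))
print("timer tgt",shift([453,-167,200],98))
E
```

```text
sq (array([434.58086218, -56.22274434,  59.46815555]), np.float64(1.327393547209634)) [434.8 -54.9  58. ]
bar (array([ 442.23581278, -112.70514166,   62.97420297]), np.float64(2.6988543744952525)) [ 443.8 -108.9   58. ]
rd (array([ 450.75389513, -165.04596286,   59.49716859]), np.float64(2.7893590658343315)) [ 450.3 -163.7   58. ]
tb (array([508.98861173, 302.43431384, 217.69862788]), np.float64(5.027441380813196)) [511.2 312.9 213. ]
estop (array([621.80912426, -95.45287605, 211.01376666]), np.float64(1.7169847371562585)) (array([589.324514  , -99.34732611, 192.04106079]), np.float64(4.48624969932389))
timer tgt (array([-0.6189,  0.0314, -0.4828]), array([-0.  , -2.89, -0.01]))
```

servo_tool([
  [-1, -0.045, 0.0, -0.035, 0, -0.2, 0],
  [-1, -0.09, 0.0, -0.07, 0, -0.5, 0],
  [-1, -0.14, 0.0, -0.11, 0, -0.7, 0],
  [-1, -0.19, 0.0, -0.15, 0, -1.0, 0],
  [-1, -0.24, 0.0, -0.19, 0, -1.3, 0],
  [-1, -0.29, 0.0, -0.23, 0, -1.5, 0],
  [-1, -0.34, 0.01, -0.265, 0, -1.8, 0],
  [-1, -0.39, 0.02, -0.305, 0, -2.0, 0],
  [-1, -0.44, 0.03, -0.345, 0, -2.2, 0],
  [-1, -0.49, 0.03, -0.38, 0, -2.5, 0],
  [-1, -0.54, 0.03, -0.42, 0, -2.7, 0],
  [-1, -0.59, 0.03, -0.46, 0, -2.89, 0],
], grip_force=60)

```text
clock: 1.6
eef_pos: [438.8, -122.7, 201.3]
tcp_rot: [-1.571, -0.0, 1.711]
contact_force: [0.8, -0.1, 0.9]
opening: 0.002
```

```bash
python3 - <<'E'
from h import *
print(r.sense()['clock'],shift([451,-165.5,90],98))
E
```

```text
1.6 (array([-0.0441,  0.1113, -0.006 ]), array([0., 0., 0.]))
```

servo_tool([
  [-1, -0.03, 0.04, -0.004, 0, 0, 0],
  [-1, -0.044, 0.08, -0.006, 0, 0, 0],
  [-1, -0.044, 0.111, -0.006, 0, 0, 0],
  [-1, -0.044, 0.111, -0.006, 0, 0, 0],
  [-1, -0.044, 0.111, -0.006, 0, 0, 0],
])

```text
clock: 2.22
eef_pos: [451.3, -163.2, 91.1]
tcp_rot: [-1.571, 0.0, 1.711]
contact_force: [-0.3, 0.4, 0.4]
opening: -0.001
```

```bash
python3 - <<'E'
from h import *
import cv2
print(r.sense()['clock'],shift([451,-165.5,90],98))
a=r.grab_frame("scene")[:,:,::-1]; w=r.grab_frame("wrist")[:,:,::-1]
A=cv2.resize(a[220:395,290:450],(366,400),interpolation=cv2.INTER_CUBIC)
cv2.imwrite("pics/k1.png",np.hstack([A,cv2.resize(w[:,100:540],(434,400))]))
E
```

```text
2.225 (array([-0.0022,  0.0011,  0.0006]), array([ 0.,  0., -0.]))
```

View pics/k1.png

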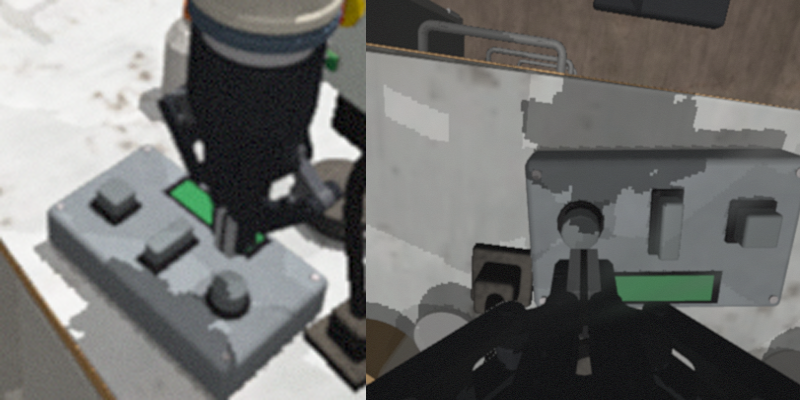

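The wrist view shows the key tops at about (317,230) for round, (410,226) for bar and (500,224) for square in raw pixels. The finger tips are just behind the round key and above it. I'll cast these rays to z=58.

```bash
cat >> h.py <<'E'
def wr(u,v,z):
    c=r.calibration("wrist");s=r.sense();R=Ro.from_euler('xyz',s['tcp_rot']);M=c["mount"]
    d=R.apply(M[:3,:3]@np.array([(u-c["cx"])/c["fx"],(v-c["cy"])/c["fy"],1.]));o=s['eef_pos']+R.apply(M[:3,3])
    return o+d*(z-o[2])/d[2]
E
python3 - <<'E'
from h import *
for p in((317,230),(410,226),(500,224)):print(wr(*p,58).round(1))
print(shift([450,-165,54]))
E
```

```text
[ 448.7 -164.6   58. ]
[ 438.4 -110.5   58. ]
[429.7 -58.2  58. ]
(array([-0.0013,  0.0377,  0.002 ]), None)
```

servo_tool([
  [-1, -0.001, 0.022, 0.002, 0, 0, 0],
  [-1, -0.001, 0.03, 0.002, 0, 0, 0],
  [-1, -0.001, 0.034, 0.002, 0, 0, 0],
  [-1, -0.001, 0.037, 0.002, 0, 0, 0],
  [-1, -0.001, 0.039, 0.002, 0, 0, 0],
  [-1, -0.001, 0.039, 0.002, 0, 0, 0],
  [-1, -0.001, 0.039, 0.002, 0, 0, 0],
])

```text
clock: 3.2
eef_pos: [449.2, -164.5, 52.0]
tcp_rot: [-1.571, 0.0, 1.71]
contact_force: [-2.5, 2.4, 9.3]
opening: 0.002
```

servo_tool([
  [-1, 0, -0.02, 0, 0, 0, 0],
  [-1, 0, -0.035, 0, 0, 0, 0],
  [-1, 0, -0.035, 0, 0, 0, 0],
])

```text
clock: 3.58
eef_pos: [450.0, -164.9, 87.4]
tcp_rot: [-1.573, 0.001, 1.71]
contact_force: [-0.1, -0.2, -0.9]
opening: 0.004
```

```bash
python3 - <<'E'
from h import *
print(shift([432.5,-57,85]),shift([432.5,-57,52]),shift([441,-110.5,52]))
E
```

```text
(array([0.1093, 0.0023, 0.0023]), None) (array([0.1093, 0.0353, 0.0024]), None) (array([0.0552, 0.0354, 0.0014]), None)
```

servo_tool([
  [-1, 0.04, 0, 0.001, 0, 0, 0],
  [-1, 0.08, 0, 0.002, 0, 0, 0],
  [-1, 0.109, 0, 0.002, 0, 0, 0],
  [-1, 0.109, 0.01, 0.002, 0, 0, 0],
  [-1, 0.109, 0.025, 0.002, 0, 0, 0],
  [-1, 0.109, 0.031, 0.002, 0, 0, 0],
  [-1, 0.109, 0.034, 0.002, 0, 0, 0],
  [-1, 0.109, 0.036, 0.002, 0, 0, 0],
  [-1, 0.109, 0.036, 0.002, 0, 0, 0],
  [-1, 0.109, 0.036, 0.002, 0, 0, 0],
])

```text
clock: 4.82
eef_pos: [431.6, -57.2, 51.6]
tcp_rot: [-1.57, 0.0, 1.71]
contact_force: [-8.0, 1.9, 28.4]
opening: -0.001
```

servo_tool([
  [-1, 0, -0.02, 0, 0, 0, 0],
  [-1, 0, -0.036, 0, 0, 0, 0],
  [-1, 0, -0.036, 0, 0, 0, 0],
])

```text
clock: 5.2
eef_pos: [432.8, -57.3, 87.2]
tcp_rot: [-1.573, 0.001, 1.71]
contact_force: [0.2, 0.6, 0.3]
opening: 0.004
```

```bash
python3 - <<'E'
from h import *
print(shift([441,-110.5,52]))
E
```

```text
(array([-0.0538,  0.0352, -0.0007]), None)
```

servo_tool([
  [-1, -0.03, 0, 0, 0, 0, 0],
  [-1, -0.054, 0, -0.001, 0, 0, 0],
  [-1, -0.054, 0.01, -0.001, 0, 0, 0],
  [-1, -0.054, 0.025, -0.001, 0, 0, 0],
  [-1, -0.054, 0.031, -0.001, 0, 0, 0],
  [-1, -0.054, 0.034, -0.001, 0, 0, 0],
  [-1, -0.054, 0.0355, -0.001, 0, 0, 0],
  [-1, -0.054, 0.0355, -0.001, 0, 0, 0],
  [-1, -0.054, 0.0355, -0.001, 0, 0, 0],
])

```text
clock: 6.32
eef_pos: [439.2, -109.5, 51.7]
tcp_rot: [-1.569, -0.001, 1.711]
contact_force: [-9.0, 2.3, 25.0]
opening: 0.004
```

```bash
python3 - <<'E'
from h import *
import cv2
a=r.grab_frame("scene")[:,:,::-1]; w=r.grab_frame("wrist")[:,:,::-1]
A=cv2.resize(a[220:395,290:450],(366,400),interpolation=cv2.INTER_CUBIC)
cv2.imwrite("pics/k2.png",np.hstack([A,cv2.resize(w[:,100:540],(434,400))]))
E
```

```text
(no output)
```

View pics/k2.png

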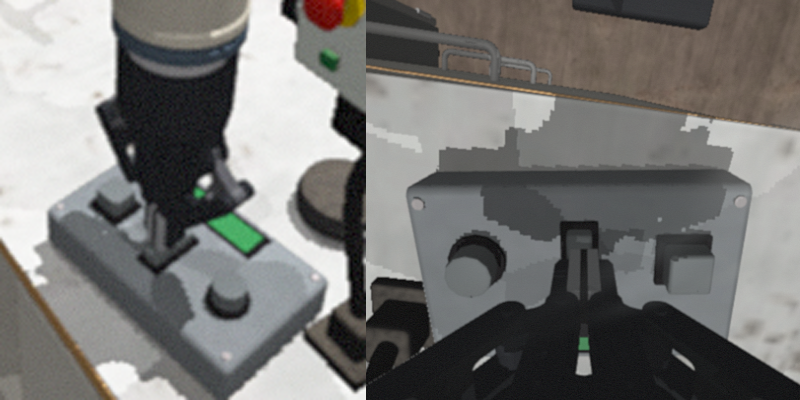

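The bar key is fully down under the fingers (25 N at the stop), and the round and square keys are back up. Next I lift off and move to the T-bar.

servo_tool([
  [-1, 0, -0.03, 0, 0, 0, 0],
  [-1, 0, -0.09, 0, 0, 0, 0],
  [-1, 0, -0.15, 0, 0, 0, 0],
  [-1, 0, -0.2, 0, 0, 0, 0],
  [-1, 0.06, -0.22, 0, 0, 0, 0],
  [-1, 0.12, -0.22, 0, 0, 0, 0],
  [-1, 0.18, -0.22, 0, 0, 0, 0],
  [-1, 0.24, -0.22, 0, 0, 0, 0],
  [-1, 0.3, -0.22, 0, 0, 0, 0],
  [-1, 0.34, -0.22, 0, 0, 0, 0],
  [-1, 0.34, -0.22, 0, 0, 0, 0],
])

```text
clock: 7.8
eef_pos: [392.1, 229.1, 270.6]
tcp_rot: [-1.571, -0.001, 1.715]
contact_force: [0.8, -0.8, -0.7]
opening: 0.006
```

```bash
python3 - <<'E'
from h import *
import cv2
print(shift([514,274,245],96))
a=r.grab_frame("top")[:,:,::-1]; w=r.grab_frame("wrist")[:,:,::-1]
A=cv2.resize(a[140:240,220:320],(400,400),interpolation=cv2.INTER_CUBIC)
cv2.imwrite("pics/k3.png",np.hstack([A,cv2.resize(w[:,:],(400,250))[:, :].repeat(1,0) if 0 else cv2.copyMakeBorder(cv2.resize(w,(400,250)),0,150,0,0,cv2.BORDER_CONSTANT)]))
E
```

```text
(array([ 0.027 ,  0.0256, -0.127 ]), array([-0.  ,  0.22,  0.  ]))
```

View pics/k3.png

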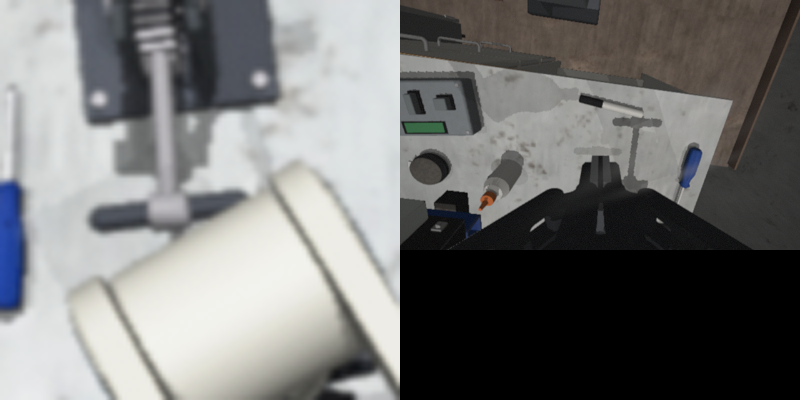

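The T-bar is untouched and still at rest, and the path is clear. I'll place the fingers above its near half.

servo_tool([
  [-1, 0.008, 0, -0.03, 0, 0.1, 0],
  [-1, 0.016, 0, -0.07, 0, 0.2, 0],
  [-1, 0.023, 0, -0.105, 0, 0.22, 0],
  [-1, 0.027, 0.01, -0.126, 0, 0.22, 0],
  [-1, 0.027, 0.025, -0.126, 0, 0.22, 0],
  [-1, 0.027, 0.025, -0.126, 0, 0.22, 0],
])

```text
clock: 8.65
eef_pos: [512.5, 269.2, 244.0]
tcp_rot: [-1.567, 0.001, 1.671]
contact_force: [0.5, 0.4, -0.3]
opening: -0.0
```

```bash
python3 - <<'E'
from h import *
import cv2
s=r.sense();print(s['eef_pos'],proj("scene",s['eef_pos']),proj("top",s['eef_pos']))
a=r.grab_frame("scene")[:,:,::-1]; t=r.grab_frame("top")[:,:,::-1]
A=cv2.resize(a[80:180,230:330],(400,400),interpolation=cv2.INTER_CUBIC)
B=cv2.resize(t[140:240,220:320],(400,400),interpolation=cv2.INTER_CUBIC)
cv2.imwrite("pics/k4.png",np.hstack([A,B]))
E
```

```text
[512.46868485 269.16079362 244.0223511 ] [285.87238465 129.19744001] [273.49449232 189.8751389 ]
```

View pics/k4.png

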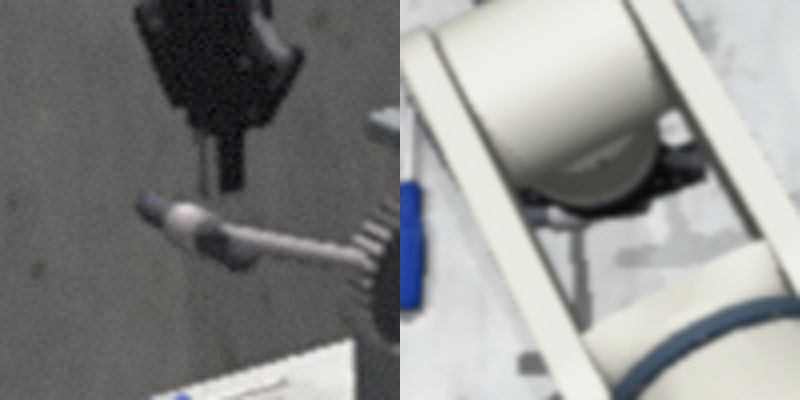

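The scene view shows the fingertip at about (286,127.5), matching its predicted position, directly over the near half of the bar. I'll lower to contact and follow the arc.

servo_tool([
  [-1, 0, 0.01, 0, 0, 0, 0],
  [-1, 0, 0.016, 0, 0, 0, 0],
  [-1, 0, 0.022, 0, 0, 0, 0],
  [-1, 0, 0.028, 0.002, 0, 0, 0],
  [-1, 0, 0.028, 0.002, 0, 0, 0],
])

```text
clock: 9.38
eef_pos: [512.1, 270.7, 218.6]
tcp_rot: [-1.571, -0.0, 1.672]
contact_force: [-2.9, -1.8, 10.1]
opening: -0.003
```

servo_tool([
  [-1, 0, 0.006, 0.002, 0, 0, 0],
  [-1, 0, 0.012, 0.004, 0, 0, 0],
  [-1, 0, 0.018, 0.006, 0, 0, 0],
  [-1, 0, 0.025, 0.008, 0, 0, 0],
  [-1, 0, 0.032, 0.0095, 0, 0, 0],
  [-1, 0, 0.04, 0.011, 0, 0, 0],
  [-1, 0, 0.048, 0.012, 0, 0, 0],
  [-1, 0, 0.056, 0.013, 0, 0, 0],
  [-1, 0, 0.063, 0.0135, 0, 0, 0],
  [-1, 0, 0.07, 0.0135, 0, 0, 0],
  [-1, 0, 0.07, 0.0135, 0, 0, 0],
])

```text
clock: 10.75
eef_pos: [497.5, 269.1, 147.8]
tcp_rot: [-1.569, 0.0, 1.672]
contact_force: [-6.9, -1.4, 11.6]
opening: -0.003
```

servo_tool([
  [-1, 0, 0.008, 0, 0, 0, 0],
  [-1, 0, 0.016, -0.001, 0, 0, 0],
  [-1, 0, 0.024, -0.002, 0, 0, 0],
  [-1, 0, 0.032, -0.0035, 0, 0, 0],
  [-1, 0, 0.04, -0.005, 0, 0, 0],
  [-1, 0, 0.048, -0.007, 0, 0, 0],
  [-1, 0, 0.055, -0.009, 0, 0, 0],
  [-1, 0, 0.061, -0.0115, 0, 0, 0],
  [-1, 0, 0.066, -0.0135, 0, 0, 0],
  [-1, 0, 0.066, -0.0135, 0, 0, 0],
])

```text
clock: 12.0
eef_pos: [511.2, 270.6, 81.6]
tcp_rot: [-1.569, 0.0, 1.672]
contact_force: [-3.4, -0.3, 5.5]
opening: 0.005
```

servo_tool([
  [-1, 0, 0.002, -0.001, 0, 0, 0],
  [-1, 0, 0.002, -0.001, 0, 0, 0],
])

```text
clock: 12.25
eef_pos: [512.1, 270.7, 79.8]
tcp_rot: [-1.569, 0.0, 1.672]
contact_force: [-4.9, -0.1, 8.9]
opening: -0.004
```

servo_tool([
  [-1, 0, 0.002, -0.001, 0, 0, 0],
  [-1, 0, 0.002, -0.001, 0, 0, 0],
])

```text
clock: 12.5
eef_pos: [513.0, 270.8, 77.8]
tcp_rot: [-1.569, 0.0, 1.672]
contact_force: [-4.4, 0.3, 6.8]
opening: -0.0
```

servo_tool([
  [-1, 0, 0.002, -0.001, 0, 0, 0],
  [-1, 0, 0.002, -0.001, 0, 0, 0],
])

```text
clock: 12.75
eef_pos: [513.9, 270.8, 75.8]
tcp_rot: [-1.569, 0.0, 1.672]
contact_force: [-5.2, -0.9, 8.4]
opening: 0.003
```

servo_tool([
  [-1, 0, 0.002, -0.001, 0, 0, 0],
  [-1, 0, 0.002, -0.001, 0, 0, 0],
])

```text
clock: 13.0
eef_pos: [514.7, 270.9, 74.1]
tcp_rot: [-1.568, 0.0, 1.672]
contact_force: [-7.7, -0.9, 11.3]
opening: -0.002
```

servo_tool([
  [-1, 0, 0.002, -0.001, 0, 0, 0],
  [-1, 0, 0.002, -0.001, 0, 0, 0],
])

```text
clock: 13.25
eef_pos: [515.6, 271.0, 72.1]
tcp_rot: [-1.568, 0.0, 1.672]
contact_force: [-7.7, 0.7, 10.1]
opening: 0.0
```

servo_tool([
  [-1, 0, 0.002, -0.001, 0, 0, 0],
  [-1, 0, 0.002, -0.001, 0, 0, 0],
])

```text
clock: 13.5
eef_pos: [516.8, 271.2, 70.0]
tcp_rot: [-1.569, 0.0, 1.672]
contact_force: [-5.2, 0.3, 9.3]
opening: -0.0
```

servo_tool([
  [-1, 0, 0.002, -0.001, 0, 0, 0],
  [-1, 0, 0.002, -0.001, 0, 0, 0],
  [-1, 0, 0.002, -0.001, 0, 0, 0],
  [-1, 0, 0.002, -0.001, 0, 0, 0],
])

```text
clock: 14.0
eef_pos: [517.8, 271.3, 68.0]
tcp_rot: [-1.569, 0.0, 1.672]
contact_force: [-4.6, -0.9, 9.4]
opening: 0.002
```

```bash
python3 - <<'E'
from h import *
import cv2
s=r.sense();print(s['eef_pos'],s['contact_force'],proj("scene",s['eef_pos']))
a=r.grab_frame("scene")[:,:,::-1]
cv2.imwrite("pics/k5.png",cv2.resize(a[110:230,220:390],None,fx=4.5,fy=4.5,interpolation=cv2.INTER_CUBIC))
E
```

```text
[517.81476775 271.253361    67.98955085] [-4.62352172 -0.87862167  9.41922148] [291.32453384 198.08746364]
```

View pics/k5.png

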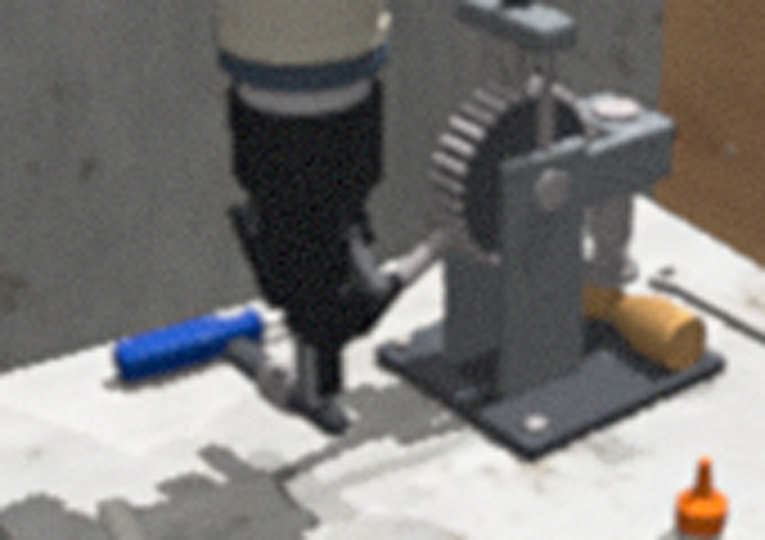

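The image shows the fingers on the near half of the T-bar, with the lever below level and the bottle and screwdriver in place. The push was about 8.4 N, jumped to 11.3 N near z≈75 (the fourth click), and has eased since. Tip height 68 mm gives about 0.885 rad. The reaction of (-4.6, 9.4) N lies along the lever's tangent. I'm handing in.

```bash
python3 -c "
from rig import r
s=r.sense();print(s['clock'],s['eef_pos'],s['contact_force']);print(r.sign_off())"
```

```text
14.05 [517.81960929 271.2969212   68.03209872] [-6.4333127   0.37129325  8.2022964 ]
the job is handed in; nothing more can be done
None
```

I pressed the three timer keys in order, pushed the lever down four clicks, and handed in at about 14 s with closed fingers still holding it. The hand-in reports no verdict.

- **Keys:** Round, then square, then long narrow were each pressed to the stop, with the fingertips at about 52 mm and 9, 28 and 25 N. That is above the 5 N needed to hold a key down. The last picture of the keys showed the first two sprung back up.
- **Lever:** The fingertips ended at 68.0 mm, which puts the lever at about 0.885 rad. The fourth click is at 0.838 and the fifth at 1.047. The push rose from 8.4 to 11.3 N near 75 mm, where the fourth click was expected. The final reaction was about 10 N.
- **Less certain:** The force readings vary by 1–2 N, and I did not pick out the first three clicks separately. The click count rests on the height reading together with the jump at the fourth.
- **Other things on the table:** I saw nothing disturbed. The bottle and screwdriver were in place in the final picture. The marker and round case were not in that crop, and I did not re-check them after the lever push.

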